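Run the cheese stall's canopy with its hold-to-run key switch

ROBOT

A 6-joint arm with a two-finger parallel gripper is mounted at the origin on the work surface. World frame = base frame: x ahead of the robot, y to its left, z up, the work surface at z = 0. Lengths are in mm, angles in rad, forces in N, time in s.
With the tool pointing down it reaches from about 350 to 875 mm from the base axis. Payload 4.2 kg.
Tool frame: the origin (TCP) lies on the centre line of the jaws, within the pads' length; the fingertips stand 22 mm ahead of it and the grasp point (between the pads) lies 3 mm ahead of it (arm.nose_length is the distance from the TCP to the fingertips, in mm); z points along the fingers, x is the direction in which the jaws open and shut, and the axes are right-handed (so a half turn about z gives the same grasp; the last joint's range is limited). The gripper opens to 85 mm and grips with 20 to 120 N. Pads are 22 mm wide; open, the fingers measure 114 mm over their backs; the gripper's body (76 mm by 85 mm) begins 54 mm behind the grasp point. The pads swing forward as they close: fully open they stand 13 mm farther back than shut.
Start: joints at [1.503, 0.385, 0.008, 0, -1.194, -0.259], TCP at [200.601, 591.911, 253.312] pointing down, gripper open.
Joint ranges: [-3.14, 3.14], [-1.21, 2.06], [-1.07, 1.41], [-3.16, 2.05], [-2.99, -0.16], [-3.1, 3.1]. Speed limits (rad/s): [2.79, 2.79, 3.14, 3.14, 3.14, 3.14].

INTERFACE

Orientations are given as a unit quaternion [x, y, z, w].
In Python, from bench import telemetry, get_image, workorder, nets, arm gives the robot as it stands.
- The arm moves only by the tool apply_moves, never from a script. Its argument "steps" is a list of rows, each an object with "hand": the opening, from 0 (shut) to 1 (fully open); "xyz": the shift along the tool's x, y, z in cm, a list of three; "delta_rot": the turn, a rotation vector about the tool's x, y, z in rad, a list of three. In form: [{"hand": hand, "xyz": [x, y, z], "delta_rot": [wx, wy, wz]}, ...]. A call has 1 to 12 rows; each row is the pose to reach, as a shift and turn from the pose commanded when the call began, along the tool's axes at that moment; what a row does not reach only later rows make up. A row lasts 1/12 s, in which the tool goes at most 41.7 mm and 7.16 degrees, less where a joint would pass 70% of its speed; a pose out of reach is approached as far as the arm can. A call with a gripper value outside its range is refused whole. The fingers move at their own pace and stop on an object; the grip force is fixed at half the most. Time passes only in rows, so rows that repeat a pose let the fingers close. It gives the time, the measured TCP pose, the force and the opening at its end, in the units of the state.
- telemetry.read_state(): the state, without advancing time (a new reading comes with each control period).
- get_image(name): name is "scene" or "top"; returns a dict with "frame" (384x512x3 uint8, blue, green, red), "fx", "fy", "cx", "cy" (pixels), "origin" and "orientation" of the camera in the world. Camera axes: x right, y down, z forward; pixel columns grow to the right and rows downward; lengths in mm; the calibration is good to about 2 mm. A picture is of the moment at which its call begins. There is no depth.
- workorder.job_done(): hands the job in, once; it reports no verdict.
Trained networks look in a picture, given as the dict that the camera call returned (one of the last four; its "shot" number tells which), for a name from the list of things; names that differ only in an ending like _2 or _b are one class to them, and where a whole thing is asked for, a point or a joint stands for the part that bears it (a point fixed in the world has none). Each returns a list of dicts, best first, with "confidence" (0 to 1); they miss things now and then, are a little off and sometimes report something else, mostly with a low value. They report only what shows in the picture. A call takes as long as a camera call. They do not tell look-alikes from the thing itself.
- nets.recognise(picture, label): "xyz" ([x, y, z] in mm, in world coordinates, good to about 4 mm: the middle of the surface that is visible of it).
- nets.outline_of(picture, label): "pixels" (384x512 bool, what is visible of it).
- nets.pinpoint(picture, label): "xyz" ([x, y, z] in mm, in world coordinates, good to about 4 mm: a listed point, or the origin of a listed thing).
The state is a dict: "clock": time; "joints": joint angles; "joint_vel": joint speeds; "joint_efforts": joint torques, N m; "position": TCP position; "ee_rot": TCP orientation; "contact_force": force on the tool from outside, world axes, zero at the start; "wrist_torque": the same for the moment, N m; "gripper_width": finger opening in mm.
Only numpy, scipy, OpenCV 4.12 (cv2) and the standard library are available. Lean on these libraries where they do the work, as an engineer would, in place of code of your own. Each camera call takes 0.05 s, during which the arm holds its last target.

TASK

Run out the stall's canopy at its grey control box: swing the black latch lever free, open the lid past upright, then take the heavy key with the square black bow off its hook and push it into the key switch, working it past the stiff pins until it is fully home. Turn it a quarter clockwise to its stop and finish holding it there: the switch springs back when let go and the canopy runs only while the key is held turned, so the job ends with the key still gripped. Leave the other things on the counter and the small key where they are.

Things in the scene. Friction and masses are not known exactly. Their poses are not given: they have to be found in the camera images.
- control_box: Grey plastic box screwed to the counter: 150 deep (x), 180 wide (y), 85 mm high, 98 with its shut lid. Origin: middle of its underside; x from its front wall (towards the robot) to the hinge side, y left, z up. Latch in the middle of the front, lid hinged at the far edge, under it a panel 15 mm below the rim with the key switch at x -15, y 0.
- latch_tab (a point): Middle of the finger tab of the black latch lever. Tab 30 wide, 8 mm thick; when hooked it stands upright on the lid's front edge, top 132 mm over the counter, this point 119 mm, in the box's axes. Below it the lever's hook, 4 mm thick, top 102.5 mm over the counter, reaches 18 mm back from here over the lid (lid top 97.5 mm).
- latch (a joint): Latch lever: 0 = hooked over the lid, which it blocks; grows to 2.1 as the tab swings away from the box, towards the robot and down. Axis level along the front wall, at box x -80, z 55 mm: 64 mm below latch_tab when hooked. Turns easily; past about 0.6 rad it falls outward by its own weight.
- lid_pull (a point): Middle of the lid's pull tab: flat, 28 wide, 12 mm thick, sticks out 34 mm forward from the lid's front edge, 60 mm left of the latch, free at the sides and below. Point 21 mm out from the lid's edge, mid width and thickness, 91.5 mm over the counter when shut. Axes as the box when shut; they turn with the lid.
- lid_hinge (a point): On the lid's hinge axis (this frame's y), middle of the box's far edge, 85.5 mm over the counter. The pull point lies at x -171, y +60, z +6 mm in this frame, which is the box's when shut and turns with the lid. The lid is 12 mm thick, 182 mm wide.
- lid (a joint): Opening angle of the lid: 0 shut, 1.57 upright, 1.9 its stop. Lid 0.18 kg on a stiff hinge (0.25 N m friction): it stays where it is left.
- keyway (a point): Centre of the keyway's mouth in the switch's round brass face (steel ring round it), 78 mm over the counter, 7 mm below the box's rim. z up out of it, x along the slot's long side, at rest the box's x; turns with the plug. Slot 11.5 x 5.2 mm, 31 deep, mouth bevelled 2.5 mm all round. Two sticky pins, 10 and 18 mm down: pushed straight the key may jam there (up to 30 N); rocked to and fro by 5 degrees while pressed down it passes with about 5 N.
- key_switch (a joint): Turn of the key switch about its vertical axis through keyway: 0 at rest, grows clockwise seen from above to its stop at 1.57. Its spring (0.04 N m at rest, 0.1 at the stop) turns it back when let go. The key has about 0.12 rad of play in the slot and twists a little in the grip, so the gripper must turn somewhat more (about 1.8 rad) to bring the switch to its stop.
- key_grip (a point): The switch's key, where to grip it. It hangs bow up on one of the rail's hooks. z up along the key, y across the bow, x through its thickness (along the hook). Black bow 32 wide, 12 thick, 40 mm high; steel collar below it, 20 mm across, 10 high; then the blade. Point 60 mm above the blade's tip, 24 above the collar, 16 below the bow's top. 45 g.
- key_bow_top (a point): Middle of the top of the same key's bow, 76 mm above its tip. The hook passes through a square hole, 14 wide and 17 mm high, whose upper edge lies 5 mm below this point. To free it lift the key 9 mm (7 to 11) and draw it off along the rail's -x.
- key_tip (a point): V point of the key's flat steel blade, on its centre line; same axes as key_grip. Blade 10 wide (y), 4 thick (x), 26 mm long; either way round fits. Fully home the collar sits on the plug's face and this tip is 26 mm below the keyway's mouth.
- hook_rail: Wooden foot 90 x 240 mm, 14 high, two posts and a bar along y (top 166 mm over the counter). Origin: middle of its underside, under the bar. Hooks of 5 mm round steel at y -50 and +50 reach 65 mm from the bar towards -x (to the robot), level, 150 mm over the counter, with an upturned tip 8.5 mm above that. The keys hang at x -50.
- small_key_bow (a point): Bystander: a small all-steel key with a round ring bow, 25 mm across, and a thin round stem, 49 mm long, on the other hook (point: middle of the ring). Not for this switch.
- sample_tray: Bystander: a white rectangular plate with cheese cubes, 160 x 240 mm, 18 mm high. Origin: underside.
- cheese_wheel: Bystander: a small round cheese, 110 mm across, 55 mm high. Origin: underside.
- cheese_pack: Bystander: a wrapped block of cheese, 120 x 70 x 45 mm. Origin: underside.
- tub: Bystander: a yellow tub with a white lid, 104 mm across, 75 mm high. Origin: underside.
- pick_jar: Bystander: an open glass jar of wooden picks, 56 mm across, 50 mm high (the picks reach 70 mm). Origin: underside.
- cheese_knife: Bystander: a knife with a dark wooden handle, 250 mm long, 16 mm high, its length along its x axis. Origin: underside.
Mind the look-alikes: they are no part of the job. What is meant by the part that bears key_grip is not pink, and is the smaller of those in its own colour.

How it is judged (in metres and radians):
On the way, in this order (a step that is already met when the one before it is completed fails the run):
1. the latch lever is swung free of the lid (value of joint latch above 1 rad), for 0.2 s.
2. the lid is open, upright or past it (value of joint lid above 1.45 rad), for 0.2 s.
3. the key is fully home in the keyway, the switch not yet turned (z of key_tip in the frame of keyway below -0.0235 m and horizontal distance between key_tip and keyway below 0.004 m and angle between key_grip's own z axis and vertical below 0.15 rad and value of joint key_switch below 0.4 rad), for 0.1 s.
4. the key is turned a quarter and held (z of key_tip in the frame of keyway below -0.0235 m and horizontal distance between key_tip and keyway below 0.004 m and angle between key_grip's own z axis and vertical below 0.15 rad and value of joint key_switch above 1.25 rad and contact force between the fingers and key above 3 N), for 0.3 s.
At the end, for the whole second after the job is handed in: The gripper still holds the key, at rest: blade home within 2.5 mm of full depth and upright in the keyway, switch turned at least 1.25 rad clockwise (stop at 1.57) against its spring, lid still open past 1.4 rad, latch lever still swung out past 0.9 rad, through the last second (all of step 4 and value of joint lid above 1.4 rad and value of joint latch above 0.9 rad and linear speed of key below 0.03 m/s); the arm keeps its last pose, push and grip.
It fails at once if a bystander is moved more than 30 mm (distance of any of small_key_bow, sample_tray, cheese_wheel, cheese_pack, tub, pick_jar, cheese_knife from where it was at the start of the episode above 0.03 m).
It also fails if it takes over 72 s, if anything falls off the work surface, if the arm or the gripper's body presses on something with over 40 N, if the wrist force passes 120 N, or if a joint passes its speed limit or range.

## Working session

There is one attempt and no reset: what is moved stays moved. The work goes in short steps, Python scripts to look and compute and a tool call to move; the robot and the scene stay as the last step left them, time stands still between calls to the robot, and variables do not carry over. Pictures are saved under pics/ and viewed, and the job is handed in when it is done.

Besides the shell and the picture viewer there is one more tool, called as a command line: name --argument value ..., lists and objects as JSON in quotes. apply_moves: Moves the arm, as the interface text tells. Its arguments: {"type":"object","properties":{"steps":{"type":"array"}},"required":["steps"]}

```bash
ls -la; mkdir -p pics
python3 - <<'E'
from bench import telemetry,get_image,nets,arm
import cv2
print(telemetry.read_state()); print([a for a in dir(arm) if a[0]!='_'])
for n in("scene","top"):
    p=get_image(n); cv2.imwrite(f"pics/{n}0.png",p["frame"]); print({k:v for k,v in p.items() if k!="frame"})
    for l in ["control_box","latch_tab","lid_pull","lid_hinge","keyway","key_grip","key_bow_top","key_tip","hook_rail","small_key_bow","sample_tray","cheese_wheel","cheese_pack","tub","pick_jar","cheese_knife"]:
        print(l,[([round(float(v)) for v in d["xyz"]],round(float(d["confidence"]),2)) for d in nets.pinpoint(p,l)])
E
```

```text
total 12
drwxr-xr-x  3 agent agent 4096 Dec  7 14:58 .
drwxr-xr-x 23 root  root  4096 Dec  7 14:58 ..
drwxr-xr-x  2 agent agent 4096 Dec  7 14:58 pics
{'clock': 0.0, 'joints': array([ 1.50263385e+00,  3.85566111e-01,  6.61903538e-03, -4.84388962e-04,
       -1.19399168e+00, -2.58585851e-01]), 'joint_vel': array([-8.69503160e-04,  1.15920508e-03, -8.45223162e-05,  1.02098282e-03,
        5.85036202e-04, -2.28753051e-03]), 'joint_efforts': array([-3.80562715e-04, -3.92287338e+01,  1.88394821e+01,  4.18619201e+00,
       -4.74928893e-03,  9.44761837e-06]), 'position': array([200.42322801, 591.42830288, 252.21526984]), 'ee_rot': array([-5.82608287e-01,  8.12752352e-01, -6.82720754e-04, -8.55608516e-04]), 'contact_force': array([-0.51283147,  0.86356313, -0.85571486]), 'wrist_torque': array([-0.00757028,  0.01487768,  0.0146483 ]), 'gripper_width': 85.32866584925573}
['IKError', 'nose_length']
{'fx': 394.33268330113475, 'fy': 394.33268330113475, 'cx': 255.6582468262061, 'cy': 187.34635515729605, 'origin': array([1406.90596755,  208.22780315, 1054.27396929]), 'orientation': array([ 0.59747
[... 1144 characters left out ...]
0.16)]
latch_tab [([489, -160, 121], 0.52), ([585, 266, -2], 0.22)]
lid_pull [([482, -95, 89], 0.92)]
lid_hinge [([649, -180, 86], 0.76), ([608, 511, 0], 0.28)]
keyway []
key_grip [([401, 448, 10], 0.56), ([576, 61, 6], 0.51), ([520, 295, 143], 0.4)]
key_bow_top [([388, 468, 11], 0.64), ([522, 294, 158], 0.63), ([589, 55, 6], 0.45)]
key_tip [([514, 72, 16], 0.73), ([521, 294, 159], 0.73), ([449, 383, 16], 0.51)]
hook_rail [([587, 267, -1], 0.64)]
small_key_bow [([555, 204, 144], 0.41)]
sample_tray [([792, -4, -1], 0.57)]
cheese_wheel [([414, -319, 0], 0.58)]
cheese_pack [([611, -424, -4], 0.87)]
tub [([607, 512, 1], 0.91)]
pick_jar [([397, 85, 1], 0.58)]
cheese_knife [([376, 281, -4], 0.58)]
```

View pics/scene0.png

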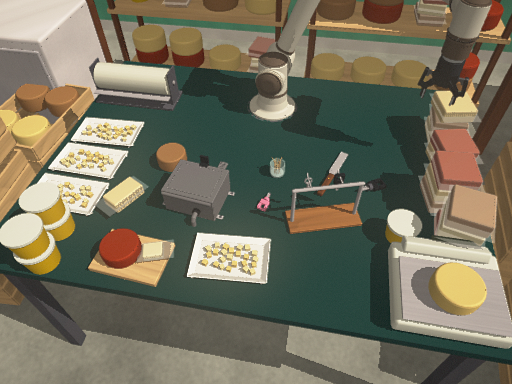

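View pics/top0.png

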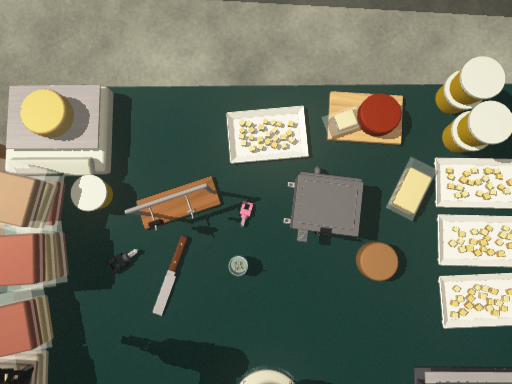

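Run:
```python
import cv2,numpy as np
t=cv2.imread("pics/top0.png"); s=cv2.imread("pics/scene0.png")
r=lambda i,x,y,w,h,f:cv2.resize(i[y:y+h,x:x+w],(w*f,h*f),interpolation=cv2.INTER_CUBIC)
cv2.imwrite("pics/a1.png",r(s,270,140,125,100,6))
cv2.imwrite("pics/a2.png",r(t,100,170,125,100,6))
cv2.imwrite("pics/a3.png",np.hstack([r(t,275,160,100,90,4),r(s,150,140,100,90,4)]))
```

```text
(no output)
```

View pics/a1.png

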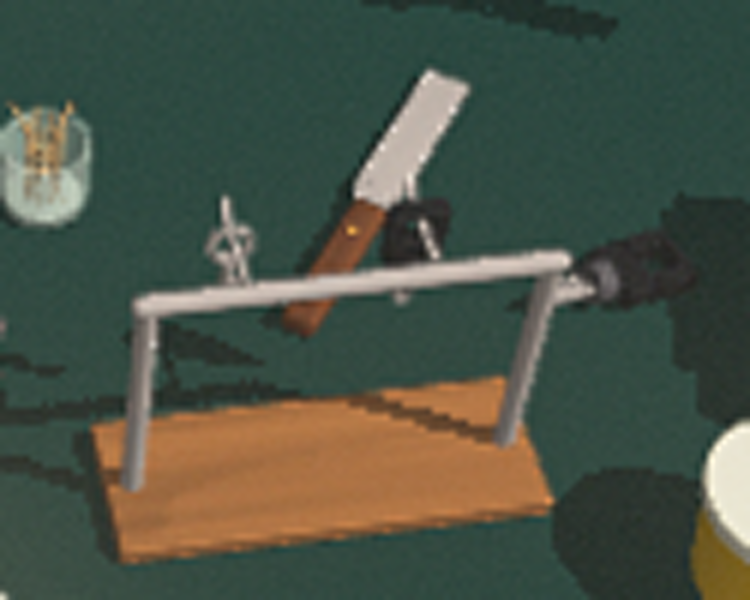

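View pics/a2.png

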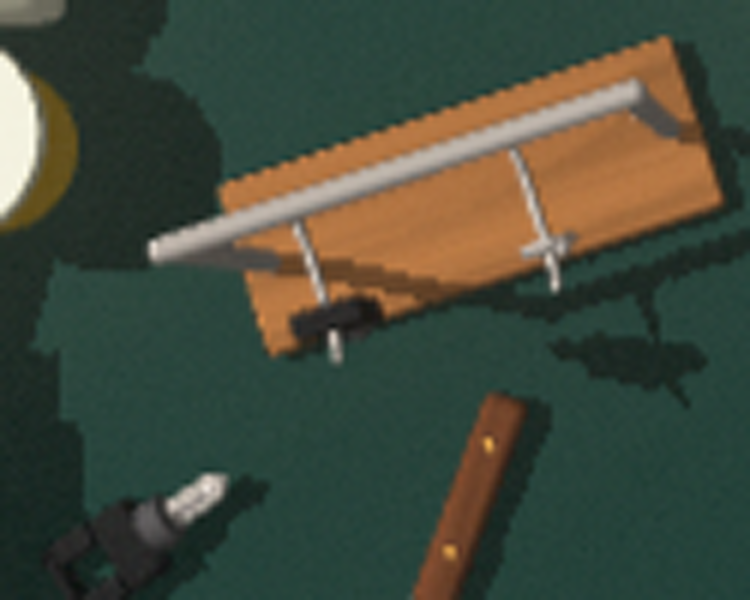

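View pics/a3.png

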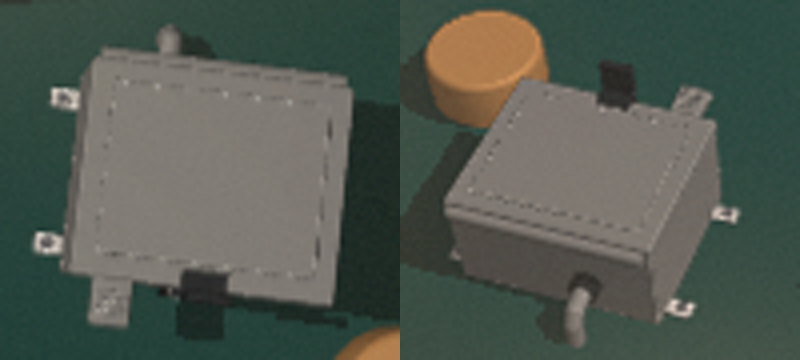

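Candidates for key_grip's bearer:
- Pink key on the counter, top (245,212): excluded by its colour.
- Large black key on the counter, top (122,259).
- Smaller black key on the hook, top (155,223) and scene (338,178): this is the choice. The crops confirm it hangs bow-up and is the smaller of the two black ones.

Next I'll refine the poses by averaging several looks.

```bash
cat > h.py <<'E'
import numpy as np,cv2
from scipy.optimize import least_squares
from scipy.spatial.transform import Rotation as R
from bench import telemetry,get_image,nets,arm
def proj(p,P):
    Rc=R.from_quat(p["orientation"]).as_matrix(); c=(np.atleast_2d(P)-p["origin"])@Rc
    return np.c_[p["fx"]*c[:,0]/c[:,2]+p["cx"],p["fy"]*c[:,1]/c[:,2]+p["cy"]]
def Tz(x,y,yaw,P):
    c,s=np.cos(yaw),np.sin(yaw); P=np.atleast_2d(P)
    return np.c_[x+c*P[:,0]-s*P[:,1],y+s*P[:,0]+c*P[:,1],P[:,2]]
def draw(p,P,im,f,x0,y0,col):
    for u,v in proj(p,P): cv2.circle(im,(int((u+.5-x0)*f),int((v+.5-y0)*f)),3,col,1)
E
python3 - <<'E'
from h import *
print(arm.nose_length)
box={"control_box":[0,0,0],"latch_tab":[-80,0,119],"lid_pull":[-96,60,91.5],"lid_hinge":[75,0,85.5]}
rail={"hook_rail":[0,0,0],"small_key_bow":[-50,-50,143],"key_bow_top":[-50,50,157.5],"key_grip":[-50,50,141.5]}
ob={};
for k in range(4):
  for n in("scene","top"):
    p=get_image(n)
    for l in list(box)+list(rail):
        m=(box if l in box else rail)[l]
        for d in nets.pinpoint(p,l):
            if abs(d["xyz"][2]-m[2])<14 and (l in box or d["xyz"][1]>150) and (l not in box or d["xyz"][1]<0) and not(l=="hook_rail" and d["confidence"]<.3):
                ob.setdefault((l,n),[]).append(d["xyz"]); break
for k,v in ob.items(): print(k,len(v),np.round(np.mean(v,0),1),np.round(np.std(v,0),1))
for m in(box,rail):
    it=[(m[l],x) for (l,n),v in ob.items() if l in m for x in v]
    A=np.array([i[0] for i in it],float);B=np.array([i[1] for i in it])
    r=least_squares(lambda q:(Tz(*q,A)-B)[:,:2].ravel(),[B[:,0].mean(),B[:,1].mean(),0],loss="soft_l1",f_scale=4)
    print("pose",r.x.round(3))
E
```

```text
22.0
('control_box', 'scene') 4 [ 573.  -167.    -2.2] [1.  1.2 0.9]
('latch_tab', 'scene') 4 [ 492.4 -156.2  118.5] [0.7 0.8 1.3]
('lid_pull', 'scene') 4 [479.8 -94.8  95.3] [1.1 1.4 1. ]
('lid_hinge', 'scene') 4 [ 645.6 -176.4   83.2] [0.8 1.1 0.7]
('hook_rail', 'scene') 4 [582.4 263.1   2.2] [0.8 1.  1.4]
('small_key_bow', 'scene') 4 [552.2 203.8 144.5] [1.8 1.6 1.5]
('key_bow_top', 'scene') 4 [517.6 297.1 160.4] [1.3 2.3 0.3]
('key_grip', 'scene') 4 [523.3 296.9 145.8] [1.6 1.3 0.5]
('control_box', 'top') 4 [ 569.2 -165.9    1.4] [1.3 0.6 1.1]
('latch_tab', 'top') 4 [ 488.5 -160.9  119.6] [0.6 1.  0.7]
('lid_pull', 'top') 4 [483.4 -95.2  91.3] [0.3 1.5 0.6]
('lid_hinge', 'top') 4 [ 646.3 -177.8   87. ] [1.6 2.2 1.1]
('hook_rail', 'top') 4 [586.  265.   -1.5] [0.2 0.7 0.8]
('small_key_bow', 'top') 3 [553.8 200.4 142.4] [2.1 0.6 0.5]
('key_bow_top', 'top') 4 [520.5 294.8 158.4] [0.6 1.3 1.3]
('key_grip', 'top') 4 [522.3 295.5 140.1] [1.5 1.7 1. ]
pose [ 5.70579e+02 -1.67079e+02 -1.22000e-01]
pose [5.84278e+02 2.64584e+02 3.22000e-01]
```

Run:
```python
from h import *
q=(570.6,-167.1,-.122); r=(584.3,264.6,.322)
out=[]
for n,(x0,y0),(x1,y1) in(("scene",(150,140),(285,145)),("top",(275,160),(110,165))):
    p=get_image(n); row=[]
    for (a,b),pts,T in (((x0,y0),[[sx*75,sy*91,97.5] for sx in(-1,1) for sy in(-1,1)]+[[-96,60,91.5],[-80,0,119],[-80,0,132],[-75,90,0],[-75,-90,0]],q),
                  ((x1,y1),[[-50,50,157.5],[-50,50,141.5],[-50,50,81.5],[-65,50,150],[-65,-50,150],[-50,-50,143],[-45,-120,14],[-45,120,14],[45,-120,14],[45,120,14],[0,-100,166],[0,100,166]],r)):
        f=4; im=cv2.resize(p["frame"][b:b+95,a:a+100],None,fx=f,fy=f,interpolation=cv2.INTER_CUBIC)
        draw(p,Tz(*T,pts),im,f,a,b,(0,0,255)); row.append(im)
    out.append(np.hstack(row))
cv2.imwrite("pics/b1.png",cv2.resize(np.vstack(out),None,fx=.75,fy=.75))
```

```text
(no output)
```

View pics/b1.png

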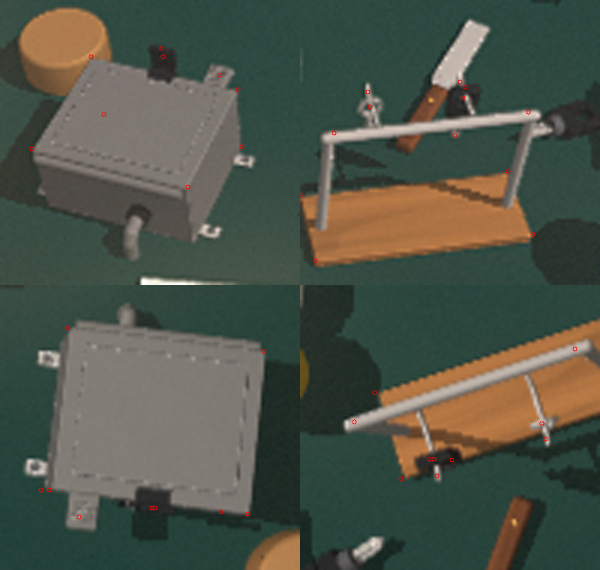

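```bash
cat >> h.py <<'E'
import json,os
BOX=(570.6,-167.1,-.122); RAIL=(584.3,264.6,.322)
def down(yaw,pitch=0):
    # tool x at world yaw, tool z down; pitch about tool x afterwards
    x=np.array([np.cos(yaw),np.sin(yaw),0]);z=np.array([0,0,-1.]);M=np.c_[x,np.cross(z,x),z]
    return R.from_matrix(M)*R.from_rotvec([pitch,0,0])
def cmd():
    if os.path.exists("cmd.json"):
        d=json.load(open("cmd.json")); return np.array(d["p"]),R.from_quat(d["q"])
    return np.array([200.601,591.911,253.312]),down(1.503-.259-np.pi)
def delta(p,r):
    p0,r0=cmd(); return (r0.inv().apply(np.array(p)-p0)/10).round(2).tolist(),(r0.inv()*r).as_rotvec().round(3).tolist()
def apply(xyz,rv):   # record a commanded row
    p0,r0=cmd(); p=p0+r0.apply(np.array(xyz)*10); r=r0*R.from_rotvec(rv)
    json.dump({"p":p.tolist(),"q":r.as_quat().tolist()},open("cmd.json","w"))
def box(x,y,z): return Tz(*BOX,[[x,y,z]])[0]
def rail(x,y,z): return Tz(*RAIL,[[x,y,z]])[0]
def show():
    s=telemetry.read_state(); r=R.from_quat(s["ee_rot"]); p0,r0=cmd()
    print("t",round(s["clock"],2),"pos",s["position"].round(1),"err",(s["position"]-p0).round(1),"rot err",(r0.inv()*r).as_rotvec().round(3),"yaw",round(float(np.arctan2(*r.as_matrix()[1::-1,0])),3),"j",s["joints"].round(2),"F",s["contact_force"].round(1),"w",round(s["gripper_width"],1))
E
python3 - <<'E'
from h import *
show()
D=down(-.122-np.pi/2)
print(delta(box(-54,0,200),D)); apply(*delta(box(-54,0,200),D)); print(delta(box(-54,0,132),D),delta(box(-125,0,132),D))
os.remove("cmd.json")
E
```

```text
t 5.4 pos [200.6 591.9 253.3] err [-0.  0.  0.] rot err [ 0.  0. -0.] yaw -1.898 j [ 1.5   0.38  0.01 -0.   -1.19 -0.26] F [ 0.8 -0.7  0.7] w 85.3
([61.1, -54.12, 5.33], [0.0, 0.0, -0.205])
([0.0, 0.0, 6.8], [0.0, 0.0, 0.0]) ([0.0, 7.1, 6.8], [0.0, 0.0, 0.0])
```

apply_moves --steps '[{"hand": 0, "xyz": [61.1, -54.12, 3], "delta_rot": [0, 0, -0.205]}, {"hand": 0, "xyz": [61.1, -54.12, 3], "delta_rot": [0, 0, -0.205]}, {"hand": 0, "xyz": [61.1, -54.12, 3], "delta_rot": [0, 0, -0.205]}, {"hand": 0, "xyz": [61.1, -54.12, 3], "delta_rot": [0, 0, -0.205]}, {"hand": 0, "xyz": [61.1, -54.12, 3], "delta_rot": [0, 0, -0.205]}, {"hand": 0, "xyz": [61.1, -54.12, 3], "delta_rot": [0, 0, -0.205]}, {"hand": 0, "xyz": [61.1, -54.12, 3], "delta_rot": [0, 0, -0.205]}, {"hand": 0, "xyz": [61.1, -54.12, 3], "delta_rot": [0, 0, -0.205]}, {"hand": 0, "xyz": [61.1, -54.12, 3], "delta_rot": [0, 0, -0.205]}, {"hand": 0, "xyz": [61.1, -54.12, 3], "delta_rot": [0, 0, -0.205]}, {"hand": 0, "xyz": [61.1, -54.12, 3], "delta_rot": [0, 0, -0.205]}, {"hand": 0, "xyz": [61.1, -54.12, 3], "delta_rot": [0, 0, -0.205]}]'

```text
clock: 6.4
position: [394.6, 129.5, 235.5]
ee_rot: [-0.663, 0.749, -0.0, 0.001]
contact_force: [0.4, -0.2, -0.4]
gripper_width: 0.1
```

```bash
cat >> h.py <<'E'
def cmd():
    s=telemetry.read_state(); return s["position"],R.from_quat(s["ee_rot"])
E
python3 - <<'E'
from h import *
show(); D=down(-.122-np.pi/2)
print(delta(box(-54,0,200),D))
E
```

```text
t 6.4 pos [394.6 129.5 235.5] err [0. 0. 0.] rot err [0. 0. 0.] yaw -1.692 j [ 0.71  0.03 -0.5   0.   -1.04  0.74] F [ 0.4 -0.2 -0.4] w 0.1
([27.31, -15.64, 3.54], [-0.001, 0.001, 0.001])
```

apply_moves --steps '[{"hand": 0, "xyz": [27.3, -15.64, 3.5], "delta_rot": [0, 0, 0]}, {"hand": 0, "xyz": [27.3, -15.64, 3.5], "delta_rot": [0, 0, 0]}, {"hand": 0, "xyz": [27.3, -15.64, 3.5], "delta_rot": [0, 0, 0]}, {"hand": 0, "xyz": [27.3, -15.64, 3.5], "delta_rot": [0, 0, 0]}, {"hand": 0, "xyz": [27.3, -15.64, 3.5], "delta_rot": [0, 0, 0]}, {"hand": 0, "xyz": [27.3, -15.64, 3.5], "delta_rot": [0, 0, 0]}, {"hand": 0, "xyz": [27.3, -15.64, 3.5], "delta_rot": [0, 0, 0]}, {"hand": 0, "xyz": [27.3, -15.64, 3.5], "delta_rot": [0, 0, 0]}, {"hand": 0, "xyz": [27.3, -15.64, 3.5], "delta_rot": [0, 0, 0]}, {"hand": 0, "xyz": [27.3, -15.64, 3.5], "delta_rot": [0, 0, 0]}]'

```text
clock: 7.23
position: [516.4, -160.0, 199.2]
ee_rot: [-0.662, 0.75, 0.0, -0.0]
contact_force: [-0.2, 0.4, -0.4]
gripper_width: -0.3
```

Run:
```python
from h import *
show(); D=down(-.122-np.pi/2)
print(delta(box(-54,0,132),D),delta(box(-125,0,132),D))
p=get_image("scene"); cv2.imwrite("pics/c1.png",cv2.resize(p["frame"][80:240,110:310],None,fx=4,fy=3.75))
```

```text
t 7.23 pos [ 516.4 -160.   199.2] err [0. 0. 0.] rot err [0. 0. 0.] yaw -1.696 j [-0.    0.29 -0.28 -0.   -1.    1.45] F [-0.2  0.4 -0.4] w -0.3
([0.04, -0.08, 6.72], [0.001, -0.0, -0.003]) ([0.06, 7.02, 6.73], [0.001, -0.0, -0.003])
```

View pics/c1.png

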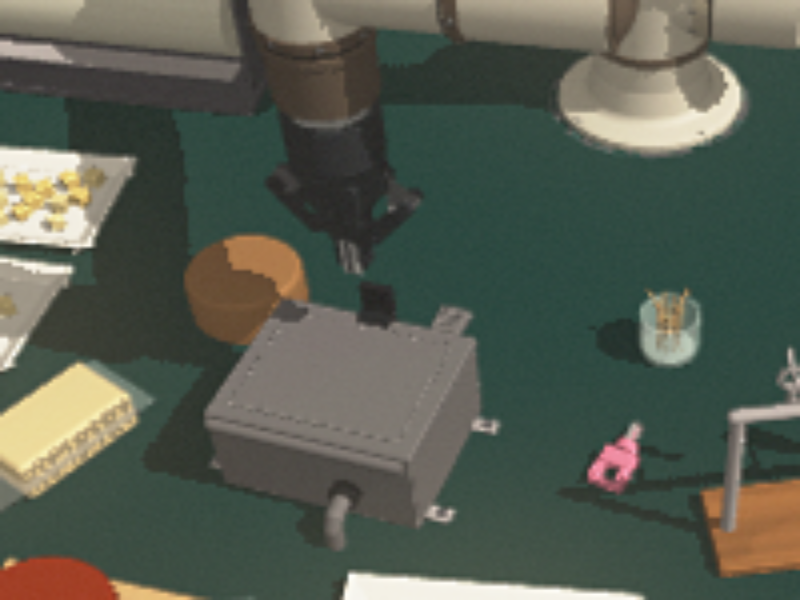

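apply_moves --steps '[{"hand": 0, "xyz": [0, -0.1, 3], "delta_rot": [0, 0, 0]}, {"hand": 0, "xyz": [0, -0.1, 5], "delta_rot": [0, 0, 0]}, {"hand": 0, "xyz": [0, -0.1, 6.6], "delta_rot": [0, 0, 0]}, {"hand": 0, "xyz": [0, -0.1, 6.7], "delta_rot": [0, 0, 0]}, {"hand": 0, "xyz": [0, 1, 6.7], "delta_rot": [0, 0, 0]}, {"hand": 0, "xyz": [0, 2, 6.7], "delta_rot": [0, 0, 0]}, {"hand": 0, "xyz": [0, 3, 6.7], "delta_rot": [0, 0, 0]}, {"hand": 0, "xyz": [0, 4, 6.7], "delta_rot": [0, 0, 0]}, {"hand": 0, "xyz": [0, 5, 6.6], "delta_rot": [0, 0, 0]}, {"hand": 0, "xyz": [0, 6, 6.4], "delta_rot": [0, 0, 0]}, {"hand": 0, "xyz": [0, 7.5, 5.5], "delta_rot": [0, 0, 0]}, {"hand": 0.5, "xyz": [0, 8.5, 4], "delta_rot": [0, 0, 0]}]'

```text
clock: 8.28
position: [429.1, -148.1, 159.3]
ee_rot: [-0.663, 0.749, 0.002, -0.001]
contact_force: [0.7, 0.9, -0.5]
gripper_width: 10.8
```

Run:
```python
from h import *
show(); D=down(-.122-np.pi/2)
p=get_image("scene"); cv2.imwrite("pics/c2.png",cv2.resize(p["frame"][80:240,110:310],None,fx=4,fy=3.75))
print(delta(box(-101,60,150),D),delta(box(-101,60,91.5+3),D))
```

```text
t 8.28 pos [ 429.1 -148.1  159.3] err [0. 0. 0.] rot err [0. 0. 0.] yaw -1.693 j [ 0.03  0.2  -0.53 -0.   -0.85  1.42] F [ 0.7  0.9 -0.5] w 10.8
([-5.85, -4.11, 1.28], [-0.002, 0.0, 0.0]) ([-5.85, -4.1, 6.83], [-0.002, 0.0, 0.0])
```

View pics/c2.png

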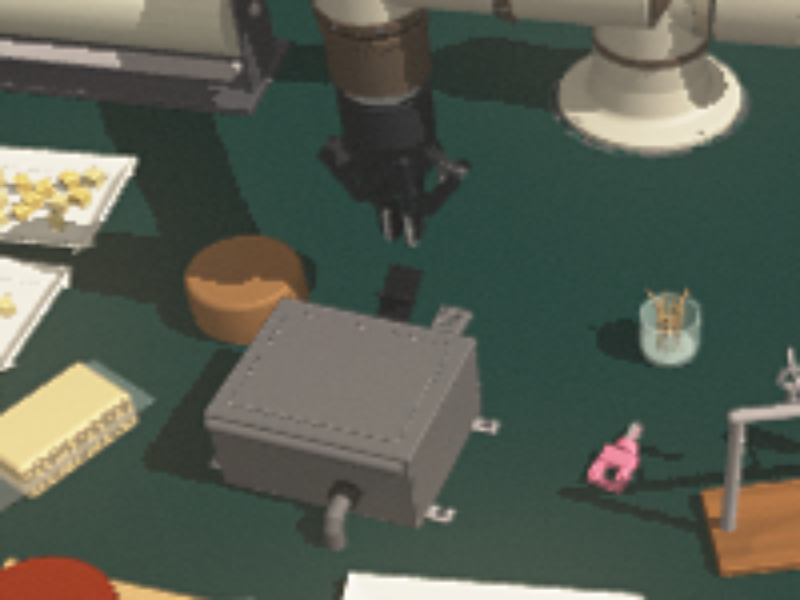

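apply_moves --steps '[{"hand": 0.65, "xyz": [-5.85, -4.1, 1.3], "delta_rot": [0, 0, 0]}, {"hand": 0.65, "xyz": [-5.85, -4.1, 1.3], "delta_rot": [0, 0, 0]}, {"hand": 0.65, "xyz": [-5.85, -4.1, 1.3], "delta_rot": [0, 0, 0]}, {"hand": 0.65, "xyz": [-5.85, -4.1, 3], "delta_rot": [0, 0, 0]}, {"hand": 0.65, "xyz": [-5.85, -4.1, 5], "delta_rot": [0, 0, 0]}, {"hand": 0.65, "xyz": [-5.85, -4.1, 6.8], "delta_rot": [0, 0, 0]}, {"hand": 0.65, "xyz": [-5.85, -4.1, 6.8], "delta_rot": [0, 0, 0]}, {"hand": 0.2, "xyz": [-5.85, -4.1, 6.8], "delta_rot": [0, 0, 0]}, {"hand": 0.2, "xyz": [-5.85, -4.1, 6.8], "delta_rot": [0, 0, 0]}, {"hand": 0.2, "xyz": [-5.85, -4.1, 6.8], "delta_rot": [0, 0, 0]}, {"hand": 0.2, "xyz": [-5.85, -4.1, 6.8], "delta_rot": [0, 0, 0]}, {"hand": 0.2, "xyz": [-5.85, -4.1, 6.8], "delta_rot": [0, 0, 0]}]'

```text
clock: 9.33
position: [480.5, -95.5, 93.3]
ee_rot: [-0.663, 0.749, -0.001, 0.001]
contact_force: [-0.9, -2.6, 4.9]
gripper_width: 27.2
```

Run:
```python
from h import *
show()
p=get_image("scene"); cv2.imwrite("pics/c3.png",cv2.resize(p["frame"][80:240,110:310],None,fx=4,fy=3.75))
h=np.array([75,85.5]); v=np.array([-101,91.5])-h
for a in np.arange(0,1.75,.1):
    # lid angle a: front rises
    c,s=np.cos(a),np.sin(a); x=h[0]+v[0]*c+v[1]*s; z=h[1]-v[0]*s+v[1]*c
    print(round(a,2),"tool dy %.2f dz %.2f"%(-(x+101)/10,-(z-91.5)/10))
```

```text
t 9.33 pos [480.5 -95.5  93.3] err [0. 0. 0.] rot err [0. 0. 0.] yaw -1.692 j [ 0.14  0.35 -0.53  0.   -0.7   1.31] F [-0.9 -2.6  4.9] w 27.2
0.0 tool dy -0.00 dz -0.00
0.1 tool dy -0.15 dz -1.75
0.2 tool dy -0.47 dz -3.48
0.3 tool dy -0.96 dz -5.17
0.4 tool dy -1.62 dz -6.81
0.5 tool dy -2.44 dz -8.36
0.6 tool dy -3.41 dz -9.83
0.7 tool dy -4.53 dz -11.20
0.8 tool dy -5.77 dz -12.44
0.9 tool dy -7.13 dz -13.56
1.0 tool dy -8.60 dz -14.53
1.1 tool dy -10.15 dz -15.36
1.2 tool dy -11.78 dz -16.02
1.3 tool dy -13.47 dz -16.52
1.4 tool dy -15.20 dz -16.85
1.5 tool dy -16.95 dz -17.00
1.6 tool dy -18.71 dz -16.97
1.7 tool dy -20.46 dz -16.78
```

View pics/c3.png

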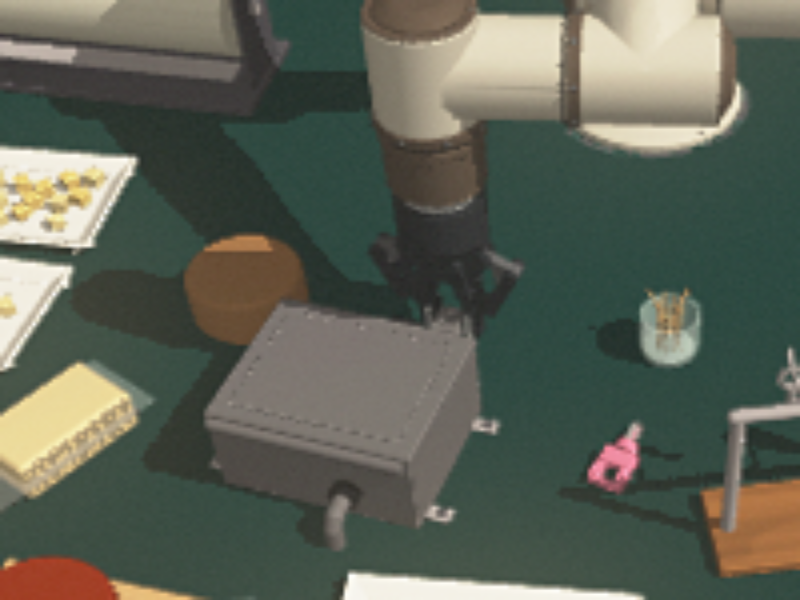

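apply_moves --steps '[{"hand": 0.2, "xyz": [0, 0, -0.9], "delta_rot": [0, 0, 0]}, {"hand": 0.2, "xyz": [0, -0.15, -1.75], "delta_rot": [0, 0, 0]}, {"hand": 0.2, "xyz": [0, -0.3, -2.6], "delta_rot": [0, 0, 0]}, {"hand": 0.2, "xyz": [0, -0.47, -3.48], "delta_rot": [0, 0, 0]}, {"hand": 0.2, "xyz": [0, -0.96, -5.17], "delta_rot": [0, 0, 0]}, {"hand": 0.2, "xyz": [0, -1.62, -6.81], "delta_rot": [0, 0, 0]}]'

```text
clock: 9.88
position: [494.7, -97.4, 159.3]
ee_rot: [-0.662, 0.749, 0.001, -0.001]
contact_force: [4.0, -4.1, -8.1]
gripper_width: 27.1
```

Run:
```python
from h import *
show()
p=get_image("scene"); cv2.imwrite("pics/c4.png",cv2.resize(p["frame"][80:240,110:310],None,fx=4,fy=3.75))
```

```text
t 9.88 pos [494.7 -97.4 159.3] err [0. 0. 0.] rot err [0. 0. 0.] yaw -1.694 j [ 0.13  0.28 -0.41 -0.   -0.88  1.32] F [ 4.  -4.1 -8.1] w 27.1
```

View pics/c4.png

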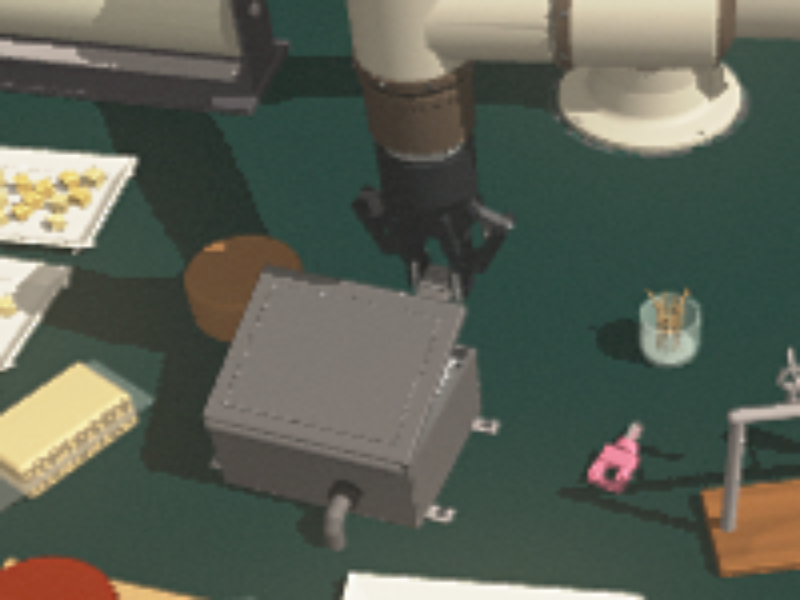

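apply_moves --steps '[{"hand": 0.2, "xyz": [0, -0.82, -1.55], "delta_rot": [0, 0, 0]}, {"hand": 0.2, "xyz": [0, -1.79, -3.02], "delta_rot": [0, 0, 0]}, {"hand": 0.2, "xyz": [0, -2.91, -4.39], "delta_rot": [0, 0, 0]}, {"hand": 0.2, "xyz": [0, -4.15, -5.63], "delta_rot": [0, 0, 0]}, {"hand": 0.2, "xyz": [0, -5.51, -6.75], "delta_rot": [0, 0, 0]}, {"hand": 0.2, "xyz": [0, -6.98, -7.72], "delta_rot": [0, 0, 0]}, {"hand": 0.2, "xyz": [0, -8.53, -8.55], "delta_rot": [0, 0, 0]}, {"hand": 0.2, "xyz": [0, -10.16, -9.21], "delta_rot": [0, 0, 0]}, {"hand": 0.2, "xyz": [0, -11.85, -9.71], "delta_rot": [0, 0, 0]}, {"hand": 0.2, "xyz": [0, -13.58, -10.04], "delta_rot": [0, 0, 0]}]'

```text
clock: 10.77
position: [627.9, -114.1, 259.4]
ee_rot: [-0.662, 0.749, 0.003, -0.004]
contact_force: [-6.1, -2.3, -0.9]
gripper_width: 27.0
```

Run:
```python
from h import *
show()
p=get_image("scene"); cv2.imwrite("pics/c5.png",cv2.resize(p["frame"][80:240,110:310],None,fx=4,fy=3.75))
```

```text
t 10.77 pos [ 627.9 -114.1  259.4] err [0. 0. 0.] rot err [0. 0. 0.] yaw -1.693 j [ 0.07  0.41  0.06 -0.   -1.23  1.38] F [-6.1 -2.3 -0.9] w 27.0
```

View pics/c5.png

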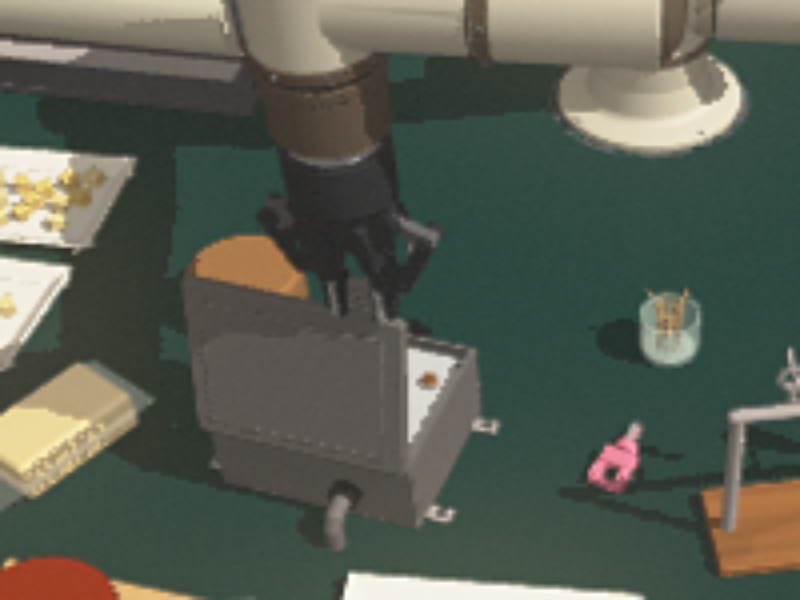

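apply_moves --steps '[{"hand": 0.2, "xyz": [0, -1.0, -0.1], "delta_rot": [0, 0, 0]}, {"hand": 0.2, "xyz": [0, -2.2, -0.15], "delta_rot": [0, 0, 0]}, {"hand": 0.2, "xyz": [0, -3.5, -0.12], "delta_rot": [0, 0, 0]}, {"hand": 0.2, "xyz": [0, -4.5, 0], "delta_rot": [0, 0, 0]}, {"hand": 0.2, "xyz": [0, -5.3, 0.07], "delta_rot": [0, 0, 0]}, {"hand": 0.2, "xyz": [0, -6.0, 0.2], "delta_rot": [0, 0, 0]}, {"hand": 0.2, "xyz": [0, -6.0, 0.2], "delta_rot": [0, 0, 0]}, {"hand": 0.6, "xyz": [0, -6.0, 0.2], "delta_rot": [0, 0, 0]}, {"hand": 0.6, "xyz": [0, -6.0, 0.2], "delta_rot": [0, 0, 0]}, {"hand": 0.6, "xyz": [0, -6.0, 0.0], "delta_rot": [0, 0, 0]}, {"hand": 0.6, "xyz": [0, -6.0, -3], "delta_rot": [0, 0, 0]}, {"hand": 0.6, "xyz": [0, -6.0, -6], "delta_rot": [0, 0, 0]}]'

```text
clock: 11.82
position: [689.8, -120.1, 319.6]
ee_rot: [-0.663, 0.749, 0.001, -0.001]
contact_force: [0.8, 0.2, 0.6]
gripper_width: 51.0
```

Run:
```python
from h import *
show()
p=get_image("scene"); cv2.imwrite("pics/c6.png",cv2.resize(p["frame"][80:240,110:310],None,fx=4,fy=3.75))
print(delta(rail(-52,50,230),down(.322-np.pi/2)))
```

```text
t 11.82 pos [ 689.8 -120.1  319.6] err [0. 0. 0.] rot err [0. 0. 0.] yaw -1.692 j [ 0.06  0.49  0.34 -0.   -1.42  1.39] F [0.8 0.2 0.6] w 51.0
([-39.3, 22.34, 9.6], [-0.013, -0.004, -0.442])
```

View pics/c6.png

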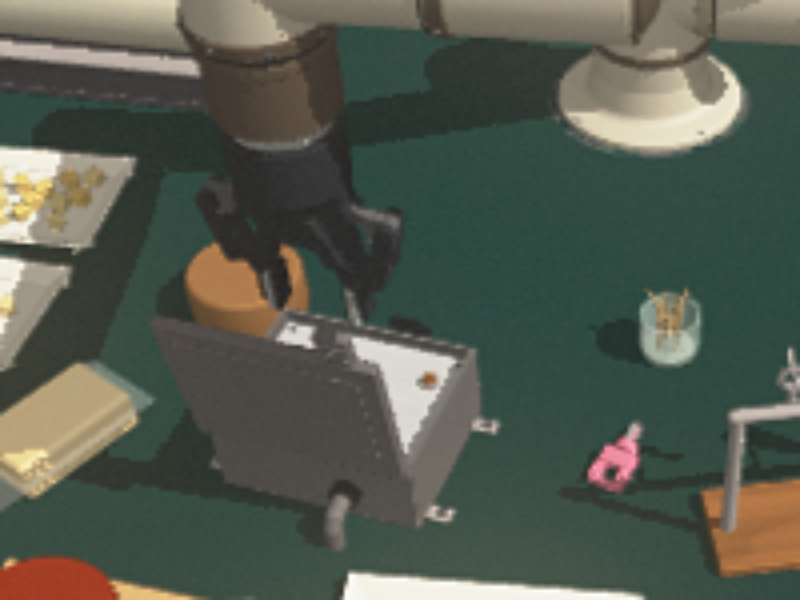

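apply_moves --steps '[{"hand": 0.8, "xyz": [-39.3, 22.34, 8], "delta_rot": [0, 0, -0.442]}, {"hand": 0.8, "xyz": [-39.3, 22.34, 8], "delta_rot": [0, 0, -0.442]}, {"hand": 0.8, "xyz": [-39.3, 22.34, 8], "delta_rot": [0, 0, -0.442]}, {"hand": 0.8, "xyz": [-39.3, 22.34, 8], "delta_rot": [0, 0, -0.442]}, {"hand": 0.8, "xyz": [-39.3, 22.34, 8], "delta_rot": [0, 0, -0.442]}, {"hand": 0.8, "xyz": [-39.3, 22.34, 8], "delta_rot": [0, 0, -0.442]}, {"hand": 0.8, "xyz": [-39.3, 22.34, 8], "delta_rot": [0, 0, -0.442]}, {"hand": 0.8, "xyz": [-39.3, 22.34, 8], "delta_rot": [0, 0, -0.442]}, {"hand": 0.8, "xyz": [-39.3, 22.34, 8], "delta_rot": [0, 0, -0.442]}, {"hand": 0.8, "xyz": [-39.3, 22.34, 8], "delta_rot": [0, 0, -0.442]}, {"hand": 0.8, "xyz": [-39.3, 22.34, 8], "delta_rot": [0, 0, -0.442]}, {"hand": 0.8, "xyz": [-39.3, 22.34, 8], "delta_rot": [0, 0, -0.442]}]'

```text
clock: 12.87
position: [513.4, 302.2, 239.5]
ee_rot: [0.813, -0.582, -0.001, -0.001]
contact_force: [0.1, -1.0, -0.3]
gripper_width: 68.1
```

Run:
```python
from h import *
show(); D=down(.322-np.pi/2)
ims=[]
for n in("scene","top"):
    p=get_image(n); 
    for l in("keyway","key_bow_top","key_grip"): print(n,l,[(d["xyz"].round(1) if hasattr(d["xyz"],"round") else np.round(d["xyz"],1),round(float(d["confidence"]),2)) for d in nets.pinpoint(p,l)][:3])
    x,y=((165,150) if n=="scene" else (280,165))
    im=cv2.resize(p["frame"][y:y+75,x:x+75],None,fx=5,fy=5,interpolation=cv2.INTER_CUBIC)
    draw(p,[box(-15,0,78)],im,5,x,y,(0,0,255)); ims.append(im)
    x,y=((290,90) if n=="scene" else (100,170)); im=cv2.resize(p["frame"][y:y+130,x:x+125],(375,375))
    ims.append(im)
cv2.imwrite("pics/d1.png",np.vstack([np.hstack(ims[:2]),np.hstack(ims[2:])])[:, :][::1] if 0 else cv2.resize(np.vstack([np.hstack(ims[:2]),np.hstack(ims[2:])]),(600,600)))
print(delta(rail(-50,50,230),D),delta(rail(-50,50,144.5),D))
```

```text
t 12.87 pos [513.4 302.2 239.5] err [0. 0. 0.] rot err [0. 0. 0.] yaw -1.244 j [ 0.8   0.34 -0.09 -0.   -1.14  1.1 ] F [ 0.1 -1.  -0.3] w 68.1
scene keyway [(array([522.8, 295.2,  82.5]), 0.3)]
scene key_bow_top [(array([387.1, 468.6,   4.2]), 0.48), (array([520.3, 298.1, 158.8]), 0.45), (array([582.1,  54. ,   5.9]), 0.43)]
scene key_grip [(array([399.5, 448. ,  12.8]), 0.68), (array([523.9, 295.4, 143.7]), 0.65), (array([567.6,  59.6,   7.3]), 0.42)]
top keyway [(array([ 555.2, -165.9,   77.9]), 0.45)]
top key_bow_top [(array([586.3,  54.8,   5.8]), 0.67), (array([386.9, 465.4,  11. ]), 0.61)]
top key_grip [(array([402.4, 445.7,   6.8]), 0.61), (array([571.2,  60.2,   6.7]), 0.44)]
([0.04, -0.43, 1.09], [-0.001, 0.0, -0.004]) ([0.05, -0.42, 9.64], [-0.001, 0.0, -0.004])
```

View pics/d1.png

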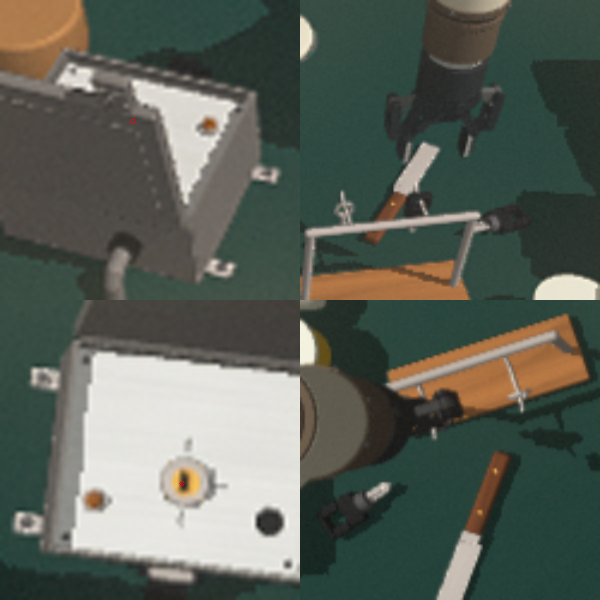

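apply_moves --steps '[{"hand": 0.8, "xyz": [0.05, -0.42, 2], "delta_rot": [0, 0, -0.004]}, {"hand": 0.8, "xyz": [0.05, -0.42, 5], "delta_rot": [0, 0, -0.004]}, {"hand": 0.8, "xyz": [0.05, -0.42, 8], "delta_rot": [0, 0, -0.004]}, {"hand": 0.8, "xyz": [0.05, -0.42, 9.6], "delta_rot": [0, 0, -0.004]}, {"hand": 0.8, "xyz": [0.05, -0.42, 9.6], "delta_rot": [0, 0, -0.004]}, {"hand": 0.8, "xyz": [0.05, -0.42, 9.6], "delta_rot": [0, 0, -0.004]}]'

```text
clock: 13.77
position: [520.9, 296.3, 144.2]
ee_rot: [0.812, -0.584, 0.0, 0.001]
contact_force: [-0.0, 0.2, 0.4]
gripper_width: 68.1
```

Run:
```python
from h import *
show()
ims=[]
for n in("scene","top"):
    p=get_image(n)
    x,y=((300,130) if n=="scene" else (110,170)); im=cv2.resize(p["frame"][y:y+80,x:x+80],None,fx=5,fy=5,interpolation=cv2.INTER_CUBIC)
    draw(p,[rail(-50,50,157.5),rail(-50,50,81.5)],im,5,x,y,(0,0,255))
    ims.append(im)
cv2.imwrite("pics/d2.png",np.hstack(ims))
```

```text
t 13.77 pos [520.9 296.3 144.2] err [0. 0. 0.] rot err [0. 0. 0.] yaw -1.248 j [ 0.79  0.44 -0.2   0.   -0.93  1.11] F [-0.   0.2  0.4] w 68.1
```

View pics/d2.png

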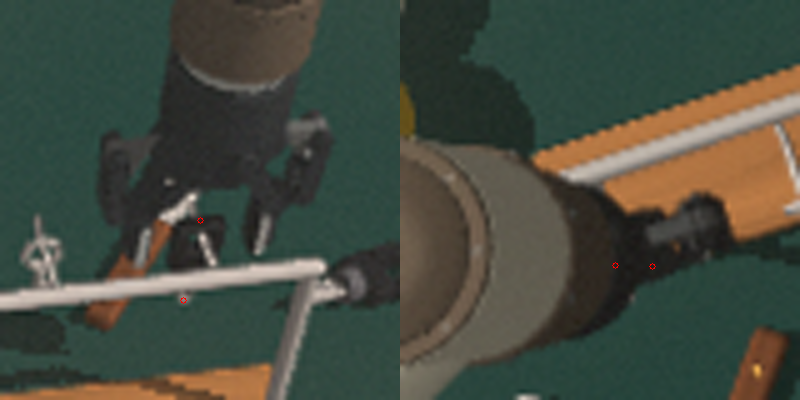

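apply_moves --steps '[{"hand": 0.25, "xyz": [0, 0, 0], "delta_rot": [0, 0, 0]}, {"hand": 0.25, "xyz": [0, 0, 0], "delta_rot": [0, 0, 0]}, {"hand": 0.25, "xyz": [0, 0, 0], "delta_rot": [0, 0, 0]}, {"hand": 0.25, "xyz": [0, 0, 0], "delta_rot": [0, 0, 0]}, {"hand": 0.25, "xyz": [0, 0, 0], "delta_rot": [0, 0, 0]}, {"hand": 0.25, "xyz": [0, 0, 0], "delta_rot": [0, 0, 0]}]'

```text
clock: 14.37
position: [520.8, 297.5, 145.6]
ee_rot: [0.812, -0.583, 0.0, -0.001]
contact_force: [-0.5, -0.8, 5.2]
gripper_width: 31.0
```

Run:
```python
from h import *
show()
```

```text
t 14.37 pos [520.8 297.5 145.6] err [0. 0. 0.] rot err [0. 0. 0.] yaw -1.246 j [ 0.79  0.44 -0.2   0.   -0.93  1.11] F [-0.5 -0.8  5.2] w 31.0
```

apply_moves --steps '[{"hand": 0.25, "xyz": [0, 0, -0.3], "delta_rot": [0, 0, 0]}, {"hand": 0.25, "xyz": [0, 0, -0.7], "delta_rot": [0, 0, 0]}, {"hand": 0.25, "xyz": [0, 0, -1.0], "delta_rot": [0, 0, 0]}, {"hand": 0.25, "xyz": [0, 0, -1.0], "delta_rot": [0, 0, 0]}]'

```text
clock: 14.7
position: [520.6, 297.2, 154.9]
ee_rot: [0.812, -0.584, 0.0, -0.0]
contact_force: [0.9, 0.1, -0.5]
gripper_width: 31.1
```

Run:
```python
from h import *
show()
ims=[]
for n in("scene","top"):
    p=get_image(n)
    x,y=((300,130) if n=="scene" else (110,170)); im=cv2.resize(p["frame"][y:y+80,x:x+80],None,fx=5,fy=5,interpolation=cv2.INTER_CUBIC)
    ims.append(im)
cv2.imwrite("pics/d3.png",np.hstack(ims))
```

```text
t 14.7 pos [520.6 297.2 154.9] err [0. 0. 0.] rot err [0. 0. 0.] yaw -1.247 j [ 0.79  0.43 -0.19  0.   -0.95  1.11] F [ 0.9  0.1 -0.5] w 31.1
```

View pics/d3.png

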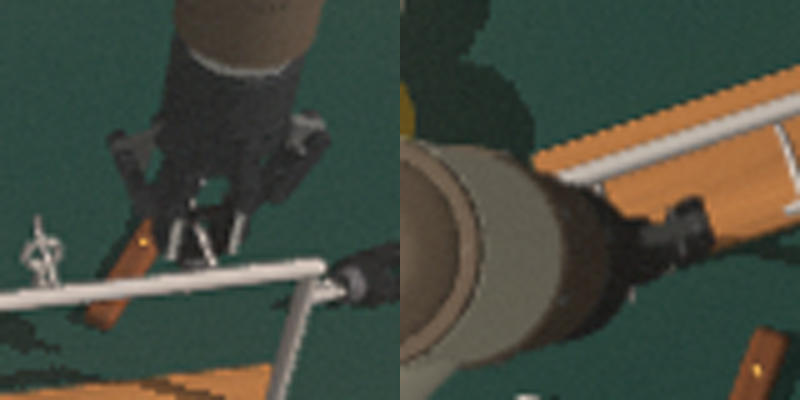

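apply_moves --steps '[{"hand": 0.25, "xyz": [0, 0.5, 0], "delta_rot": [0, 0, 0]}, {"hand": 0.25, "xyz": [0, 1.0, 0], "delta_rot": [0, 0, 0]}, {"hand": 0.25, "xyz": [0, 1.5, 0], "delta_rot": [0, 0, 0]}]'

```text
clock: 15.05
position: [505.4, 291.9, 154.1]
ee_rot: [0.812, -0.584, -0.0, 0.0]
contact_force: [0.3, 0.3, -0.6]
gripper_width: 31.2
```

apply_moves --steps '[{"hand": 0.25, "xyz": [0, 0.7, 0], "delta_rot": [0, 0, 0]}, {"hand": 0.25, "xyz": [0, 1.4, 0], "delta_rot": [0, 0, 0]}, {"hand": 0.25, "xyz": [0, 2.2, 0], "delta_rot": [0, 0, 0]}, {"hand": 0.25, "xyz": [0, 3.0, 0], "delta_rot": [0, 0, 0]}, {"hand": 0.25, "xyz": [0, 4.0, 0], "delta_rot": [0, 0, 0]}, {"hand": 0.25, "xyz": [0, 5.0, -2], "delta_rot": [0, 0, 0]}, {"hand": 0.25, "xyz": [0, 5.0, -5], "delta_rot": [0, 0, 0]}, {"hand": 0.25, "xyz": [0, 5.0, -8], "delta_rot": [0, 0, 0]}, {"hand": 0.25, "xyz": [0, 5.0, -8], "delta_rot": [0, 0, 0]}]'

```text
clock: 15.8
position: [460.8, 278.1, 241.2]
ee_rot: [0.812, -0.583, 0.002, -0.006]
contact_force: [1.3, 0.9, 0.1]
gripper_width: 31.3
```

Run:
```python
from h import *
show()
ims=[]
s=telemetry.read_state(); r=R.from_quat(s["ee_rot"])
for n in("scene","top"):
    p=get_image(n)
    tip=s["position"]+r.apply([0,0,63.]); gp=s["position"]+r.apply([0,0,3.])
    u,v=proj(p,[tip])[0]; x,y=int(u)-40,int(v)-50
    im=cv2.resize(p["frame"][y:y+80,x:x+80],None,fx=5,fy=5,interpolation=cv2.INTER_CUBIC)
    draw(p,[tip],im,5,x,y,(0,0,255))
    for l in("key_tip","key_grip"): print(n,l,tip.round(1),[(np.round(d["xyz"],1),round(float(d["confidence"]),2)) for d in nets.pinpoint(p,l) if d["xyz"][2]>50])
    ims.append(im)
cv2.imwrite("pics/d4.png",np.hstack(ims))
```

```text
t 15.8 pos [460.8 278.1 241.2] err [0. 0. 0.] rot err [0. 0. 0.] yaw -1.245 j [ 0.85  0.24 -0.23  0.   -1.08  1.05] F [1.3 0.9 0.1] w 31.3
scene key_tip [461.4 278.6 178.2] [(array([460.2, 278.4, 176.5]), 0.69)]
scene key_grip [461.4 278.6 178.2] [(array([460.6, 277.8, 240.2]), 0.61)]
top key_tip [461.4 278.6 178.2] []
top key_grip [461.4 278.6 178.2] []
```

View pics/d4.png

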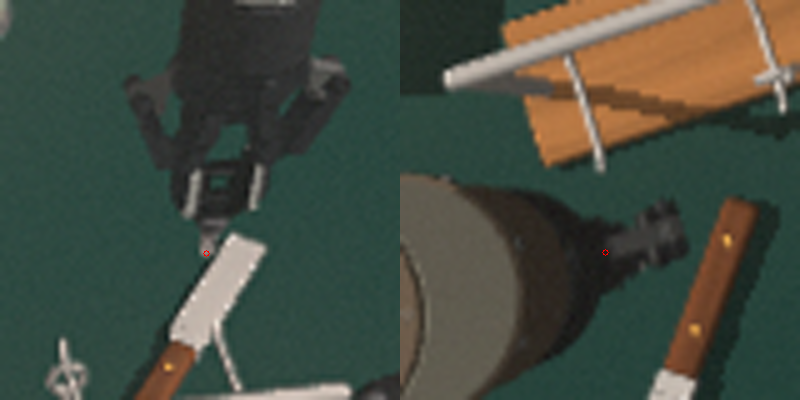

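Run:
```python
from h import *
ims=[]
for k in range(2):
    p=get_image("top"); 
    print([(np.round(d["xyz"],1),round(float(d["confidence"]),2)) for d in nets.pinpoint(p,"keyway")])
    c=proj(p,[box(-15,0,78)])[0]; x,y=int(c[0])-15,int(c[1])-15
    g=p["frame"][y:y+30,x:x+30].astype(int)
    m=(g[:,:,2]-g[:,:,0])>40; vv,uu=np.nonzero(m); print("pred",c,"brass",uu.mean()+x,vv.mean()+y,m.sum())
    im=cv2.resize(p["frame"][y:y+30,x:x+30],None,fx=12,fy=12,interpolation=cv2.INTER_CUBIC); ims.append(im)
    # ray to z=78 for brass
    Rc=R.from_quat(p["orientation"]).as_matrix()
    for q in((uu.mean()+x,vv.mean()+y),((uu.min()+uu.max())/2+x,(vv.min()+vv.max())/2+y)):
        d=Rc@np.array([(q[0]-p["cx"])/p["fx"],(q[1]-p["cy"])/p["fy"],1]); P=p["origin"]+d*(78-p["origin"][2])/d[2]; print("world",P.round(1),"pred",box(-15,0,78).round(1))
cv2.imwrite("pics/e1.png",np.hstack(ims))
```

```text
[(array([ 555.1, -164.9,   80. ]), 0.41)]
pred [324.91042892 210.43363404] brass 326.13953488372096 210.06976744186048 43
world [ 556.7 -168.7   78. ] pred [ 555.7 -165.3   78. ]
world [ 556.9 -169.7   78. ] pred [ 555.7 -165.3   78. ]
[(array([606.9, 511. ,   2. ]), 0.66), (array([ 557.6, -164.8,   78.3]), 0.54), (array([552.9, 199.1, 139.8]), 0.21)]
pred [324.91042892 210.43363404] brass 326.13953488372096 210.18604651162792 43
world [ 556.4 -168.7   78. ] pred [ 555.7 -165.3   78. ]
world [ 556.9 -169.7   78. ] pred [ 555.7 -165.3   78. ]
```

View pics/e1.png

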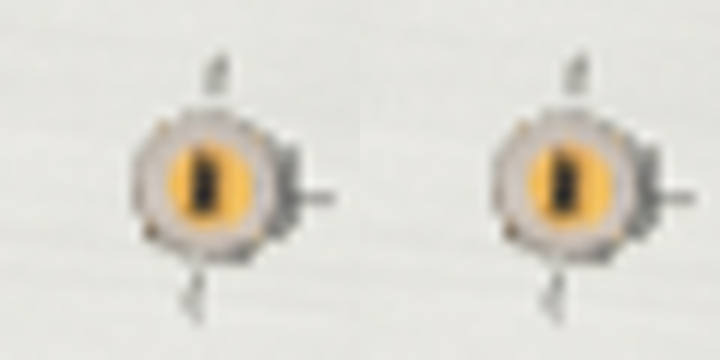

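Run:
```python
from h import *
show(); D=down(-.122-np.pi)
print(delta([556.2,-166.5,190],D))
```

```text
t 16.3 pos [458.6 276.2 233.7] err [0. 0. 0.] rot err [0. 0. 0.] yaw -1.247 j [ 0.85  0.25 -0.24 -0.   -1.08  1.05] F [-0.6  0.4 -0.2] w 30.9
([45.07, 4.84, 4.41], [0.0, -0.002, 2.017])
```

apply_moves --steps '[{"hand": 0.25, "xyz": [45.1, 4.8, 3], "delta_rot": [0, 0, 2.017]}, {"hand": 0.25, "xyz": [45.1, 4.8, 3], "delta_rot": [0, 0, 2.017]}, {"hand": 0.25, "xyz": [45.1, 4.8, 3], "delta_rot": [0, 0, 2.017]}, {"hand": 0.25, "xyz": [45.1, 4.8, 3], "delta_rot": [0, 0, 2.017]}, {"hand": 0.25, "xyz": [45.1, 4.8, 3], "delta_rot": [0, 0, 2.017]}, {"hand": 0.25, "xyz": [45.1, 4.8, 3], "delta_rot": [0, 0, 2.017]}, {"hand": 0.25, "xyz": [45.1, 4.8, 3], "delta_rot": [0, 0, 2.017]}, {"hand": 0.25, "xyz": [45.1, 4.8, 3], "delta_rot": [0, 0, 2.017]}, {"hand": 0.25, "xyz": [45.1, 4.8, 3], "delta_rot": [0, 0, 2.017]}, {"hand": 0.25, "xyz": [45.1, 4.8, 3], "delta_rot": [0, 0, 2.017]}, {"hand": 0.25, "xyz": [45.1, 4.8, 3], "delta_rot": [0, 0, 2.017]}, {"hand": 0.25, "xyz": [45.1, 4.8, 3], "delta_rot": [0, 0, 2.017]}]'

```text
clock: 17.3
position: [557.4, -172.0, 202.9]
ee_rot: [-0.19, 0.982, -0.0, -0.001]
contact_force: [0.8, 1.0, -0.4]
gripper_width: 31.2
```

Run:
```python
from h import *
show(); D=down(-.122-np.pi)
print(delta([556.2,-166.5,190],D))
```

```text
t 17.3 pos [ 557.4 -172.   202.9] err [0. 0. 0.] rot err [0. 0. 0.] yaw -2.759 j [-0.02  0.36 -0.17  0.   -1.05  0.4 ] F [ 0.8  1.  -0.4] w 31.2
([-0.1, 0.56, 1.29], [-0.001, -0.002, 0.504])
```

apply_moves --steps '[{"hand": 0.25, "xyz": [0, 0, 0], "delta_rot": [0, 0, 0.504]}, {"hand": 0.25, "xyz": [0, 0, 0], "delta_rot": [0, 0, 0.504]}, {"hand": 0.25, "xyz": [0, 0, 0], "delta_rot": [0, 0, 0.504]}, {"hand": 0.25, "xyz": [0, 0, 0], "delta_rot": [0, 0, 0.504]}, {"hand": 0.25, "xyz": [0, 0, 0], "delta_rot": [0, 0, 0.504]}, {"hand": 0.25, "xyz": [0, 0, 0], "delta_rot": [0, 0, 0.504]}, {"hand": 0.25, "xyz": [0, 0, 0], "delta_rot": [0, 0, 0.504]}]'

```text
clock: 17.88
position: [556.9, -166.4, 204.2]
ee_rot: [0.053, 0.999, -0.0, -0.0]
contact_force: [-0.5, 0.6, -0.5]
gripper_width: 31.1
```

Run:
```python
from h import *
show(); D=down(-.122-np.pi)
print(delta([556.2,-166.5,160],D))
ims=[]
s=telemetry.read_state(); r=R.from_quat(s["ee_rot"])
for n in("scene","top"):
    p=get_image(n)
    tip=s["position"]+r.apply([0,0,63.]); gp=s["position"]+r.apply([0,0,3.])
    u,v=proj(p,[tip])[0]; x,y=int(u)-40,int(v)-50
    im=cv2.resize(p["frame"][y:y+80,x:x+80],None,fx=5,fy=5,interpolation=cv2.INTER_CUBIC)
    draw(p,[tip],im,5,x,y,(0,0,255)); draw(p,[gp],im,5,x,y,(0,255,0))
    for l in("key_tip","key_grip"): print(n,l,tip.round(1),gp.round(1),[(np.round(d["xyz"],1),round(float(d["confidence"]),2)) for d in nets.pinpoint(p,l) if d["xyz"][2]>50])
    ims.append(im)
cv2.imwrite("pics/e2.png",np.hstack(ims)); show()
```

```text
t 17.88 pos [ 556.9 -166.4  204.2] err [0. 0. 0.] rot err [0. 0. 0.] yaw 3.035 j [-0.01  0.35 -0.17  0.   -1.05 -0.09] F [-0.5  0.6 -0.5] w 31.1
([0.07, -0.02, 4.42], [-0.0, -0.0, 0.016])
scene key_tip [ 556.9 -166.4  141.2] [ 556.9 -166.4  201.2] [(array([ 555.6, -167.1,  141.6]), 0.64)]
scene key_grip [ 556.9 -166.4  141.2] [ 556.9 -166.4  201.2] [(array([ 560.7, -168.6,  202. ]), 0.5)]
top key_tip [ 556.9 -166.4  141.2] [ 556.9 -166.4  201.2] []
top key_grip [ 556.9 -166.4  141.2] [ 556.9 -166.4  201.2] []
t 18.18 pos [ 556.9 -166.4  204.5] err [0. 0. 0.] rot err [0. 0. 0.] yaw 3.033 j [-0.01  0.35 -0.17  0.   -1.05 -0.1 ] F [-0.   0.1 -0.6] w 30.9
```

View pics/e2.png

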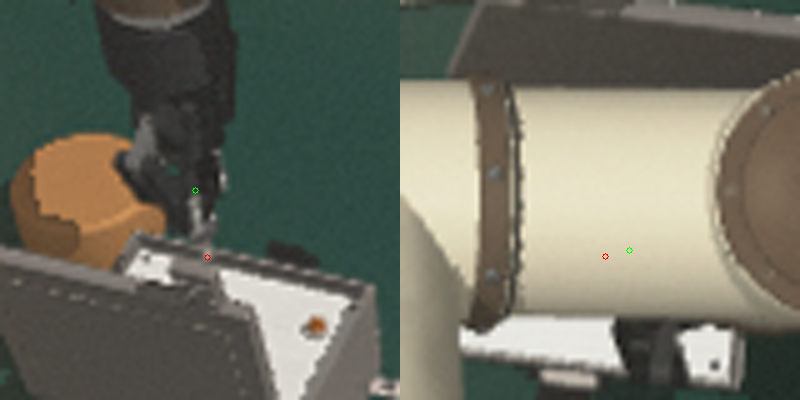

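apply_moves --steps '[{"hand": 0.25, "xyz": [0.04, 0, 2.5], "delta_rot": [0, 0, 0.014]}, {"hand": 0.25, "xyz": [0.04, 0, 4.5], "delta_rot": [0, 0, 0.014]}, {"hand": 0.25, "xyz": [0.04, 0, 5.8], "delta_rot": [0, 0, 0.014]}, {"hand": 0.25, "xyz": [0.04, 0, 6.1], "delta_rot": [0, 0, 0.014]}, {"hand": 0.25, "xyz": [0.04, 0, 6.3], "delta_rot": [0, 0, 0.014]}, {"hand": 0.25, "xyz": [0.04, 0, 6.5], "delta_rot": [0, 0, 0.014]}, {"hand": 0.25, "xyz": [0.04, 0, 6.5], "delta_rot": [0, 0, 0.014]}]'

```text
clock: 18.77
position: [557.1, -166.4, 140.1]
ee_rot: [0.061, 0.998, -0.0, 0.001]
contact_force: [0.3, 0.4, -0.7]
gripper_width: 31.0
```

Run:
```python
from h import *
show(); print(telemetry.read_state()["wrist_torque"])
```

```text
t 18.77 pos [ 557.1 -166.4  140.1] err [0. 0. 0.] rot err [0. 0. 0.] yaw 3.019 j [-0.01  0.42 -0.25  0.   -0.9  -0.11] F [ 0.3  0.4 -0.7] w 31.0
[-0.00050762  0.01861806 -0.00616804]
```

Tip about at the mouth (z≈77), no contact yet. Continue in small steps, watching the force.

apply_moves --steps '[{"hand": 0.25, "xyz": [0, 0, 0.15], "delta_rot": [0, 0, 0]}, {"hand": 0.25, "xyz": [0, 0, 0.3], "delta_rot": [0, 0, 0]}, {"hand": 0.25, "xyz": [0, 0, 0.3], "delta_rot": [0, 0, 0]}]'

```text
clock: 19.02
position: [556.6, -166.4, 136.8]
ee_rot: [0.061, 0.998, -0.0, 0.0]
contact_force: [-1.3, 0.4, 0.7]
gripper_width: 31.1
```

apply_moves --steps '[{"hand": 0.25, "xyz": [0, 0, 0.15], "delta_rot": [0, 0, 0]}, {"hand": 0.25, "xyz": [0, 0, 0.3], "delta_rot": [0, 0, 0]}, {"hand": 0.25, "xyz": [0, 0, 0.3], "delta_rot": [0, 0, 0]}]'

```text
clock: 19.27
position: [556.3, -166.4, 133.1]
ee_rot: [0.062, 0.998, 0.0, -0.0]
contact_force: [-0.0, 0.5, -0.7]
gripper_width: 30.9
```

apply_moves --steps '[{"hand": 0.25, "xyz": [0, 0, 0.1], "delta_rot": [0, 0, 0.09]}, {"hand": 0.25, "xyz": [0, 0, 0.2], "delta_rot": [0, 0, -0.09]}, {"hand": 0.25, "xyz": [0, 0, 0.3], "delta_rot": [0, 0, 0.09]}, {"hand": 0.25, "xyz": [0, 0, 0.4], "delta_rot": [0, 0, -0.09]}, {"hand": 0.25, "xyz": [0, 0, 0.5], "delta_rot": [0, 0, 0.09]}, {"hand": 0.25, "xyz": [0, 0, 0.6], "delta_rot": [0, 0, -0.09]}, {"hand": 0.25, "xyz": [0, 0, 0.6], "delta_rot": [0, 0, 0]}]'

```text
clock: 19.85
position: [555.3, -166.6, 127.6]
ee_rot: [0.06, 0.998, -0.0, -0.002]
contact_force: [-3.0, -0.3, 2.7]
gripper_width: 31.1
```

Run:
```python
from h import *
show(); print(telemetry.read_state()["wrist_torque"])
```

```text
t 19.85 pos [ 555.3 -166.6  127.6] err [0. 0. 0.] rot err [0. 0. 0.] yaw 3.022 j [-0.01  0.43 -0.27  0.   -0.88 -0.11] F [-3.  -0.3  2.7] w 31.1
[-0.05019955  0.98169476 -0.01111342]
```

apply_moves --steps '[{"hand": 0.25, "xyz": [0.12, 0, 0.1], "delta_rot": [0, 0, 0.09]}, {"hand": 0.25, "xyz": [0.12, 0, 0.2], "delta_rot": [0, 0, -0.09]}, {"hand": 0.25, "xyz": [0.12, 0, 0.3], "delta_rot": [0, 0, 0.09]}, {"hand": 0.25, "xyz": [0.12, 0, 0.4], "delta_rot": [0, 0, -0.09]}, {"hand": 0.25, "xyz": [0.12, 0, 0.5], "delta_rot": [0, 0, 0.09]}, {"hand": 0.25, "xyz": [0.12, 0, 0.6], "delta_rot": [0, 0, -0.09]}, {"hand": 0.25, "xyz": [0.12, 0, 0.6], "delta_rot": [0, 0, 0]}]'

```text
clock: 20.43
position: [555.1, -166.5, 122.1]
ee_rot: [0.06, 0.998, -0.0, -0.0]
contact_force: [-1.7, -0.6, 3.0]
gripper_width: 30.9
```

Run:
```python
from h import *
show(); print(telemetry.read_state()["wrist_torque"])
```

```text
t 20.43 pos [ 555.1 -166.5  122.1] err [0. 0. 0.] rot err [0. 0. 0.] yaw 3.022 j [-0.01  0.43 -0.28  0.   -0.86 -0.11] F [-1.7 -0.6  3. ] w 30.9
[-0.1675869   0.54950663  0.01226679]
```

apply_moves --steps '[{"hand": 0.25, "xyz": [0.06, 0, 0.15], "delta_rot": [0, 0, 0.09]}, {"hand": 0.25, "xyz": [0.06, 0, 0.3], "delta_rot": [0, 0, -0.09]}, {"hand": 0.25, "xyz": [0.06, 0, 0.45], "delta_rot": [0, 0, 0.09]}, {"hand": 0.25, "xyz": [0.06, 0, 0.6], "delta_rot": [0, 0, -0.09]}, {"hand": 0.25, "xyz": [0.06, 0, 0.75], "delta_rot": [0, 0, 0.09]}, {"hand": 0.25, "xyz": [0.06, 0, 0.85], "delta_rot": [0, 0, -0.09]}, {"hand": 0.25, "xyz": [0.06, 0, 0.85], "delta_rot": [0, 0, 0]}, {"hand": 0.25, "xyz": [0.06, 0, 0.85], "delta_rot": [0, 0, 0]}]'

```text
clock: 21.1
position: [556.4, -166.8, 116.2]
ee_rot: [0.061, 0.998, -0.001, 0.002]
contact_force: [-2.4, 0.3, 12.7]
gripper_width: 31.3
```

Run:
```python
from h import *
show(); print(telemetry.read_state()["wrist_torque"])
```

```text
t 21.1 pos [ 556.4 -166.8  116.2] err [0. 0. 0.] rot err [0. 0. 0.] yaw 3.019 j [-0.01  0.44 -0.28  0.   -0.84 -0.11] F [-2.4  0.3 12.7] w 31.3
[ 0.02994526  0.72673889 -0.00621565]
```

apply_moves --steps '[{"hand": 0.25, "xyz": [0, 0, 0.2], "delta_rot": [0, 0, 0.09]}, {"hand": 0.25, "xyz": [0, 0, 0.25], "delta_rot": [0, 0, -0.09]}, {"hand": 0.25, "xyz": [0, 0, 0.25], "delta_rot": [0, 0, 0.09]}, {"hand": 0.25, "xyz": [0, 0, 0.25], "delta_rot": [0, 0, -0.09]}, {"hand": 0.25, "xyz": [0, 0, 0.25], "delta_rot": [0, 0, 0]}, {"hand": 0.25, "xyz": [0, 0, 0.25], "delta_rot": [0, 0, 0]}]'

```text
clock: 21.6
position: [556.5, -166.7, 116.1]
ee_rot: [0.061, 0.998, -0.001, 0.003]
contact_force: [-5.9, 3.0, 24.0]
gripper_width: 31.1
```

Run:
```python
from h import *
show(); print(telemetry.read_state()["wrist_torque"])
ims=[]
for n,x,y in(("scene",150,110),("top",280,160)):
    p=get_image(n); ims.append(cv2.resize(p["frame"][y:y+80,x:x+80],None,fx=5,fy=5,interpolation=cv2.INTER_CUBIC))
    for l in("key_tip","key_grip","key_bow_top"): print(n,l,[(np.round(d["xyz"],1),round(float(d["confidence"]),2)) for d in nets.pinpoint(p,l) if d["xyz"][2]>30])
cv2.imwrite("pics/f1.png",np.hstack(ims)); show()
```

```text
t 21.6 pos [ 556.5 -166.7  116.1] err [0. 0. 0.] rot err [0. 0. 0.] yaw 3.02 j [-0.01  0.44 -0.29  0.   -0.84 -0.11] F [-5.9  3.  24. ] w 31.1
[0.81055308 1.99667536 0.02924212]
scene key_tip []
scene key_grip []
scene key_bow_top []
top key_tip [(array([ 646.4, -177. ,   85. ]), 0.31)]
top key_grip []
top key_bow_top []
t 22.0 pos [ 556.5 -166.7  116. ] err [0. 0. 0.] rot err [0. 0. 0.] yaw 3.021 j [-0.01  0.44 -0.29  0.   -0.84 -0.11] F [-7.2  3.2 23.9] w 31.1
```

View pics/f1.png

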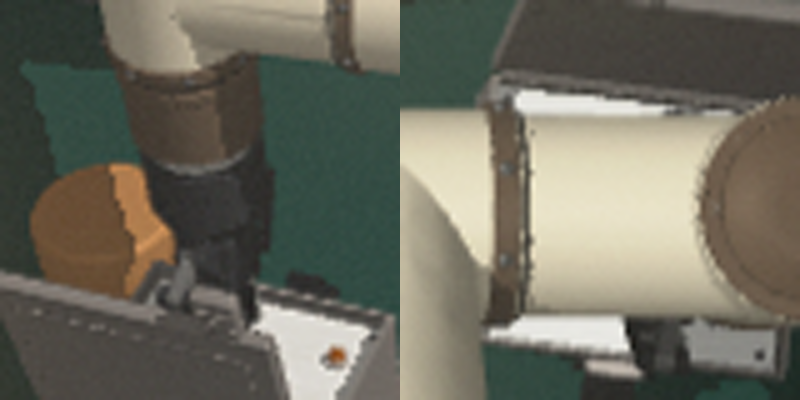

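apply_moves --steps '[{"hand": 0.25, "xyz": [0.05, 0, -0.2], "delta_rot": [0, 0, 0]}, {"hand": 0.25, "xyz": [0.05, 0, -0.2], "delta_rot": [0, 0, 0.05]}, {"hand": 0.25, "xyz": [0.05, 0, -0.2], "delta_rot": [0, 0, 0.15]}, {"hand": 0.25, "xyz": [0.05, 0, -0.2], "delta_rot": [0, 0, 0.25]}, {"hand": 0.25, "xyz": [0.05, 0, -0.2], "delta_rot": [0, 0, 0.35]}, {"hand": 0.25, "xyz": [0.05, 0, -0.2], "delta_rot": [0, 0, 0.45]}, {"hand": 0.25, "xyz": [0.05, 0, -0.2], "delta_rot": [0, 0, 0.55]}, {"hand": 0.25, "xyz": [0.05, 0, -0.2], "delta_rot": [0, 0, 0.65]}, {"hand": 0.25, "xyz": [0.05, 0, -0.2], "delta_rot": [0, 0, 0.75]}, {"hand": 0.25, "xyz": [0.05, 0, -0.2], "delta_rot": [0, 0, 0.85]}]'

```text
clock: 22.83
position: [555.7, -166.5, 116.2]
ee_rot: [0.469, 0.883, 0.0, 0.002]
contact_force: [-3.3, 2.8, 15.1]
gripper_width: 31.5
```

Run:
```python
from h import *
show(); print(telemetry.read_state()["wrist_torque"])
```

```text
t 22.83 pos [ 555.7 -166.5  116.2] err [0. 0. 0.] rot err [0. 0. 0.] yaw 2.166 j [-0.01  0.44 -0.29  0.   -0.84 -0.97] F [-3.3  2.8 15.1] w 31.5
[0.93618647 1.04441904 0.11361736]
```

apply_moves --steps '[{"hand": 0.25, "xyz": [0, 0, 0], "delta_rot": [0, 0, 0.1]}, {"hand": 0.25, "xyz": [0, 0, 0], "delta_rot": [0, 0, 0.2]}, {"hand": 0.25, "xyz": [0, 0, 0], "delta_rot": [0, 0, 0.3]}, {"hand": 0.25, "xyz": [0, 0, 0], "delta_rot": [0, 0, 0.4]}, {"hand": 0.25, "xyz": [0, 0, 0], "delta_rot": [0, 0, 0.5]}, {"hand": 0.25, "xyz": [0, 0, 0], "delta_rot": [0, 0, 0.6]}, {"hand": 0.25, "xyz": [0, 0, 0], "delta_rot": [0, 0, 0.7]}, {"hand": 0.25, "xyz": [0, 0, 0], "delta_rot": [0, 0, 0.8]}, {"hand": 0.25, "xyz": [0, 0, 0], "delta_rot": [0, 0, 0.87]}, {"hand": 0.25, "xyz": [0, 0, 0], "delta_rot": [0, 0, 0.93]}, {"hand": 0.25, "xyz": [0, 0, 0], "delta_rot": [0, 0, 0.93]}]'

```text
clock: 23.75
position: [555.6, -166.0, 116.1]
ee_rot: [0.814, 0.581, 0.001, 0.002]
contact_force: [-3.6, 2.8, 16.3]
gripper_width: 31.4
```

Run:
```python
from h import *
show(); print(telemetry.read_state()["wrist_torque"])
```

```text
t 23.75 pos [ 555.6 -166.   116.1] err [0. 0. 0.] rot err [0. 0. 0.] yaw 1.239 j [-0.01  0.44 -0.29  0.   -0.84 -1.89] F [-3.6  2.8 16.3] w 31.4
[1.03781376 1.37315844 0.07519125]
```

apply_moves --steps '[{"hand": 0.25, "xyz": [0, 0, 0], "delta_rot": [0, 0, 0.06]}, {"hand": 0.25, "xyz": [0, 0, 0], "delta_rot": [0, 0, 0.1]}, {"hand": 0.25, "xyz": [0, 0, 0], "delta_rot": [0, 0, 0.1]}, {"hand": 0.25, "xyz": [0, 0, 0], "delta_rot": [0, 0, 0.1]}]'

```text
clock: 24.08
position: [555.6, -165.8, 116.2]
ee_rot: [0.842, 0.54, 0.001, 0.001]
contact_force: [-3.2, 3.5, 15.8]
gripper_width: 31.0
```

Run:
```python
from h import *
show(); ims=[]
for k in range(3):
    p=get_image("scene"); print(telemetry.read_state()["wrist_torque"])
x,y=150,110
ims.append(cv2.resize(p["frame"][y:y+80,x:x+80],None,fx=5,fy=5,interpolation=cv2.INTER_CUBIC))
p=get_image("top"); x,y=280,160; ims.append(cv2.resize(p["frame"][y:y+80,x:x+80],None,fx=5,fy=5,interpolation=cv2.INTER_CUBIC))
cv2.imwrite("pics/g1.png",np.hstack(ims)); show()
```

```text
t 24.08 pos [ 555.6 -165.8  116.2] err [0. 0. 0.] rot err [0. 0. 0.] yaw 1.141 j [-0.01  0.44 -0.29  0.   -0.84 -1.99] F [-3.2  3.5 15.8] w 31.0
[1.30325043 1.37586976 0.30892841]
[0.53083846 1.28591407 0.24840668]
[1.25884445 1.31859668 0.25958334]
t 24.28 pos [ 555.6 -166.   116.2] err [0. 0. 0.] rot err [0. 0. 0.] yaw 1.141 j [-0.01  0.44 -0.29  0.   -0.84 -1.99] F [-4.1  3.5 18. ] w 31.3
```

View pics/g1.png

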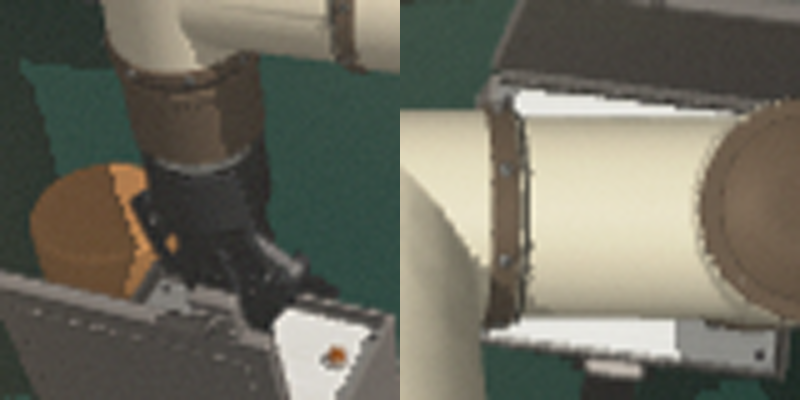

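apply_moves --steps '[{"hand": 0.25, "xyz": [0, 0, 0], "delta_rot": [0, 0, 0]}, {"hand": 0.25, "xyz": [0, 0, 0], "delta_rot": [0, 0, 0]}, {"hand": 0.25, "xyz": [0, 0, 0], "delta_rot": [0, 0, 0]}, {"hand": 0.25, "xyz": [0, 0, 0], "delta_rot": [0, 0, 0]}]'

```text
clock: 24.62
position: [555.4, -166.1, 116.2]
ee_rot: [0.842, 0.54, 0.001, 0.001]
contact_force: [-4.6, 2.4, 17.1]
gripper_width: 31.1
```

Run:
```python
from h import *
from bench import workorder
show(); print(telemetry.read_state()["wrist_torque"]); print(workorder.job_done()); show()
```

```text
t 24.62 pos [ 555.4 -166.1  116.2] err [0. 0. 0.] rot err [0. 0. 0.] yaw 1.141 j [-0.01  0.44 -0.29  0.   -0.84 -1.99] F [-4.6  2.4 17.1] w 31.1
[1.1113067  1.41469819 0.14048802]
the job is handed in; nothing more can be done
None
the job is handed in; nothing more can be done
```

I handed the job in at 24.6 s with the key gripped, pushed home and held turned in the switch. The hand-in gave no verdict, so the result below rests on my own readings.

- **What was done:** I swung the latch lever out and lifted the lid by its pull to about 1.75 rad. I then took the smaller black key off its hook, rocked it past both pins until the collar stopped it, and turned it clockwise 1.88 rad at the gripper.
- **Key depth:** The key stopped about 26 mm down, and 24 N more push with rocking moved it no further. This depth comes from the gripper's position, because the arm and lid hid the keyway from both cameras.
- **Turn and hold:** The twisting moment rose from about 0.08 to about 0.26 N m over the last 0.1 rad, which I took as the switch stop. At hand-in the grip was 31.1 mm wide, the downward push 17 N and the arm still.
- **Less certain:** The moment reading is noisy; the last one before hand-in was 0.14 N m. The switch angle itself could not be read. In the last pictures the lid was open and the latch swung out. I made no closing check on the other things on the counter, but no unexpected contact showed in the forces I read.

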